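# Free-run check of a jaw chuck, braked on its index mark

## Task

Check that the jaw chuck on its bench stand runs freely and set it at zero for fitting a bowl: with a fingertip flick one of its four mounted white jaws so that the chuck spins, either way round, and let it run on untouched for at least four seconds. Then, while it is still turning, brake it with a fingertip on the flat rim of its index disc so that it stops with the dark index mark at the fixed pointer, no more than one hole of the disc's 36-hole ring to either side, and finish with that fingertip still pressed on the rim, off the jaws, holding the disc there. Do it in one run, so that once flicked the disc never comes to rest anywhere else to be nudged round, and neither push about nor pick up anything else on the bench.

Things in the scene. Friction and masses are not known exactly. Their poses are not given: they have to be found in the camera images.
- wheel (a joint): turn of chuck and index disc about the upright spindle, rad, endless, positive anticlockwise seen from above; 0 and every whole turn put the index mark at the pointer. Free bearing: slows by about 0.13 rad/s2 plus 0.053 per s times its speed (both vary by 20 %), so 3 rad/s lasts about 15 s. Feels like 1.5 kg at a jaw: start the sweep close to the jaw, a blow at speed jolts hard. Stays where stopped
- stand: grey round cast stand fixed to the bench, 156 mm across; origin on the spindle axis at bench level; its own -x axis points from the spindle to the pointer
- wheel_top (a point): centre of the index disc, on the spindle axis at the level of the disc's top face, 60 mm above the bench; turns with the disc. The disc is flat grey metal, 240 mm across, 6 mm thick. On it sits the steel chuck body, 116 mm across, 18 mm high, and on that the jaws. The flat rim from 80 to 120 mm off the axis is bare, with a ring of 36 small holes (one every 10 degrees) 112 mm off the axis
- jaws: the four white nylon jaws mounted on the chuck, turning with the disc; origin on the axis at the jaws' underside, 18 mm above the disc's top face. They lie along radii at 45, 135, 225 and 315 degrees from this frame's x axis; each is 26 mm wide, runs from 26 to 76 mm off the axis and is 26 mm high in its outer 30 mm (top 104 mm above the bench), 14 mm high further in; their overhanging outer ends have nothing but air down to the disc
- index_mark (a point): outer end of the index mark, at the disc's rim 120 mm off the axis, level with its top face; the mark is the one dark steel plate let flush into the disc's rim, 18 mm wide and 42 mm long along the radius, in line with a gap between two jaws
- pointer_tip (a point): tip of the fixed triangular steel pointer, 124 mm off the spindle axis, level with the disc's top face; its bracket stands at 134 to 164 mm off the axis and reaches 65 mm above the bench
- test_bowl: smoky grey resin test bowl, open, 132 mm across its belly and 86 mm tall, standing loose on the bench; origin at the centre of its underside
- remote: yellow push-button remote, 120 x 46 x 22 mm, lying loose; origin at the centre of its underside, x along its length
- dial_gauge: dial gauge on a loose magnetic stand, 58 x 50 mm foot, 183 mm tall, dial reaching 116 mm out to its own +y; origin at the centre of its underside
- spare_jaw_a: loose spare white nylon jaw, stepped block 56 x 26 x 34 mm, on the bench near the stand; origin at the centre of its underside
- spare_jaw_b: second loose spare white nylon jaw, same as the first
- chuck_key: loose steel T-handled chuck key, 120 mm long with a 88 mm crossbar, 12 mm high, on the bench near the stand; origin below the middle of its shank

How it is judged:
On the way, in this order (a step that is already met when the one before it is completed fails the run):
1. a fingertip pushes a mounted jaw so that the chuck turns ((velocity of joint wheel above 0.2 rad/s or velocity of joint wheel below -0.2 rad/s) and contact force between the fingers and jaws above 0.2 N).
2. the chuck runs on untouched for four seconds, still turning at more than 0.3 rad/s ((velocity of joint wheel above 0.3 rad/s or velocity of joint wheel below -0.3 rad/s) and contact force between the fingers and wheel below 0.02 N), for 4 s.
3. a fingertip presses on the disc, off the jaws, while it is still turning ((velocity of joint wheel above 0.08 rad/s or velocity of joint wheel below -0.08 rad/s) and contact force between the fingers and wheel above 0.2 N and contact force between the fingers and jaws below 0.05 N).
4. the fingertip on the rim has stopped the disc with the index mark at the pointer (velocity of joint wheel between -0.03 and 0.03 rad/s and horizontal distance between index_mark and pointer_tip below 0.0216 m and contact force between the fingers and wheel above 0.5 N and contact force between the fingers and jaws below 0.05 N), for 0.2 s.
At the end, for the whole second after the job is handed in: A fingertip presses on the disc with over 0.5 N and does not touch the jaws; the disc is at rest (under 0.03 rad/s) with the index mark within 10 degrees of the pointer (mark and pointer tip no more than 21.6 mm apart), and no loose thing has moved 12 mm or more (all of step 4 and distance of each of test_bowl, remote, dial_gauge, spare_jaw_a, spare_jaw_b, chuck_key from where it was at the start of the episode below 0.012 m); the arm keeps its last pose, push and grip.
It fails at once if the disc comes to rest (under 0.02 rad/s) away from the pointer, more than 50 mm (at the rim) from where its mark began (velocity of joint wheel between -0.02 and 0.02 rad/s and not (horizontal distance between index_mark and pointer_tip below 0.0216 m) and distance of index_mark from where it was at the start of the episode above 0.05 m).
It fails at once if a loose thing on the bench is pushed or lifted 12 mm or more (distance of any of test_bowl, remote, dial_gauge, spare_jaw_a, spare_jaw_b, chuck_key from where it was at the start of the episode above 0.012 m).
It also fails if it takes over 69 s, if anything falls off the work surface, if the arm or the gripper's body presses on something with over 40 N, if the wrist force passes 120 N, or if a joint passes its speed limit or range.

## Robot

A 6-joint arm with a two-finger parallel gripper is mounted at the origin on the work surface. World frame = base frame: x ahead of the robot, y to its left, z up, the work surface at z = 0. Lengths are in m, angles in rad, forces in N, time in s.
With the tool pointing down it reaches from about 0.35 to 0.775 m from the base axis. Payload 5.5 kg.
Tool frame: the origin (TCP) lies between the finger pads; the fingertips stand 17 mm ahead of it and the grasp point (between the pads) lies 2 mm behind it (env.finger_overhang is the distance from the TCP to the fingertips, in m); z points along the fingers, y is the line along which they close (so a half turn about z gives the same grasp; the last joint's range is limited). The gripper opens to 85 mm and grips with 20 to 120 N. Pads are 22 mm wide; open, the fingers measure 114 mm over their backs; the gripper's body (76 mm by 85 mm) begins 54 mm behind the grasp point. The pads swing forward as they close: fully open they stand 13 mm farther back than shut.
Start: joints at [-0.14, 0.313, 0.046, 1.304, 0, 1.431], TCP at [0.575, -0, 0.248] pointing down, gripper open.
Joint ranges: [-2.76, 2.76], [-0.86, 1.69], [-1.03, 1.26], [-2.2, 2.34], [-1.47, 1.5], [-3.14, 3.14]. Speed limits (rad/s): [2.57, 2.57, 3.14, 3.14, 3.14, 3.14].

## Interface

Orientations are given as a unit quaternion [w, x, y, z].
In Python, from workcell import env gives the robot as it stands. The module is installed in compiled form; this text tells all that it offers.
- The arm moves only by the shell command python3 -m pendant 'ROWS' [FORCE]. ROWS is JSON, a list of rows, each a list of 5 numbers: the gripper's target within -1 to 1 (fully open at 1, half-way at 0, shut at -1), then the shift along the tool's x, y, z in m, then the turn about the tool's z in rad. A call has 1 to 8 rows; each row shifts and turns the commanded pose from where the row before left it, along the tool's axes as they then stand; what a row does not reach is not made up. A row lasts 1/8 s, in which the tool goes at most 62.5 mm and 10.7 degrees, less where a joint would pass 70% of its speed; a pose out of reach is approached as far as the arm can. A call with a gripper value outside its range is refused whole. The fingers move at their own pace and stop on an object; FORCE is the grip in N (left out, the last holds). Time passes only in rows, so rows that do not move let the fingers close. It gives the time, the measured TCP pose, the force, the opening and the grip force at its end, in the units of the state.
- env.get_state(): the state, without advancing time (a new reading comes with each control period).
- env.read_camera(name): name is "scene" or "side" or "wrist"; returns the picture (420x560x3 uint8, red, green, blue); there is no depth.
- env.calibration(name): a dict with "K" (3x3 intrinsics, pixels), "distortion" ([k1, k2, p1, p2, k3] as OpenCV has them; the pictures are not rectified), "T" (4x4, takes a point from camera to world coordinates); the wrist camera has in their place "tool_from_camera" (4x4, takes a point from camera to tool coordinates, whose origin is the TCP and whose axes are the flange's). Camera axes: x right, y down, z forward; pixel columns grow to the right and rows downward; lengths in m; the calibration is good to about 2 mm. A picture is of the moment at which its call begins: read the wrist's pose just before it. calibration takes no time and is no camera call.
- env.hand_in(): hands the job in; it is judged then, once.
Trained networks look in the newest picture that a camera, given by its name, has taken for a name from the list of things; names that differ only in an ending like _2 or _b are one class to them, and where a whole thing is asked for, a point or a joint stands for the part that bears it (a point fixed in the world has none). Each returns a list of dicts, best first, with "score" (0 to 1); they miss things now and then, are a little off and sometimes report something else, mostly with a low value. They report only what shows in the picture. A call takes as long as a camera call.
- env.recognise(camera, label): "centre" ([column, row] in pixels, amid what is visible of it).
The state is a dict: "clock": time; "joint_pos": joint angles; "qvel": joint speeds; "tau": joint torques, N m; "tcp_pos": TCP position; "orientation": TCP orientation; "wrist_force": force on the tool from outside, world axes, zero at the start; "ft_torque": the same for the moment, N m; "finger_gap": finger opening in m; "grip_force": force on a finger pad.
Only numpy, scipy, OpenCV 4.12 (cv2) and the standard library are available. Lean on these libraries where they do the work, as an engineer would, in place of code of your own. Each camera call takes 0.05 s, during which the arm holds its last target. There are 200 camera calls.

## Working session

There is one attempt and no reset: what is moved stays moved. The work goes in short steps, Python scripts to look and compute and a shell command to move; the robot and the scene stay as the last step left them, time stands still between calls to the robot, and variables do not carry over. Pictures are saved under pics/ and viewed, at most 10 in all, crops included, and the job is handed in when it is done.

```bash
mkdir -p pics; cat > h.py <<'E'
import numpy as np, cv2
from scipy.spatial.transform import Rotation as R
from workcell import env
def cam(name):
    c=env.calibration(name); K=np.array(c["K"]); d=np.array(c["distortion"])
    if "T" in c: return K,d,np.array(c["T"])
    s=env.get_state(); T=np.eye(4); q=s["orientation"]
    T[:3,:3]=R.from_quat([q[1],q[2],q[3],q[0]]).as_matrix(); T[:3,3]=s["tcp_pos"]
    return K,d,T@np.array(c["tool_from_camera"])
def toplane(C,px,z):
    K,d,T=C; u=cv2.undistortPoints(np.array([[px]],float),K,d)[0,0]
    r=T[:3,:3]@np.array([u[0],u[1],1]); o=T[:3,3]; return o+r*(z-o[2])/r[2]
def proj(C,p):
    K,d,T=C; M=np.linalg.inv(T); p=np.atleast_2d(np.array(p,float))
    return cv2.projectPoints(p,cv2.Rodrigues(M[:3,:3])[0],M[:3,3],K,d)[0][:,0]
def shot(name,f=None):
    C=cam(name); im=env.read_camera(name)
    if f: cv2.imwrite("pics/"+f,im[:,:,::-1])
    return C,im
E
python3 - <<'E'
from h import *
s=env.get_state(); print(s["clock"],s["tcp_pos"],s["orientation"],s["wrist_force"],env.finger_overhang)
ims=[]
for n in ["scene","side"]:
    C,im=shot(n,n+"0.png"); print(n,C[2][:3,3].round(3))
    for l,z in [("stand",.06),("wheel_top",.06),("jaws",.09),("index_mark",.06),("test_bowl",.05),("remote",.02),("dial_gauge",.09),("spare_jaw_a",.02),("chuck_key",.01)]:
        print(l,[(np.round(r["centre"]),round(r["score"],2),toplane(C,r["centre"],z)[:2].round(3)) for r in env.recognise(n,l)[:3]])
E
```

```text
0.0 [5.74494892e-01 9.18886301e-05 2.47412261e-01] [-7.55109917e-04  7.07087854e-01  7.07125088e-01 -5.53624458e-04] [-0.03813576  0.0991076   0.27949728] 0.017
scene [1.14  0.394 0.936]
stand [(array([284., 231.]), 0.63, array([ 0.594, -0.034]))]
wheel_top [(array([281., 226.]), 0.55, array([ 0.585, -0.049]))]
jaws [(array([283., 223.]), 0.9, array([ 0.595, -0.035]))]
index_mark [(array([280., 230.]), 0.62, array([ 0.598, -0.042]))]
test_bowl [(array([243., 147.]), 0.7, array([ 0.409, -0.32 ]))]
remote [(array([457., 253.]), 0.64, array([0.375, 0.335]))]
dial_gauge [(array([189., 153.]), 0.85, array([ 0.548, -0.395]))]
spare_jaw_a [(array([219., 283.]), 0.83, array([ 0.783, -0.083])), (array([257., 298.]), 0.71, array([0.761, 0.015]))]
chuck_key [(array([295., 326.]), 0.76, array([0.763, 0.122]))]
side [0.356 1.241 0.823]
stand [(array([293., 222.]), 0.71, array([ 0.563, -0.012]))]
wheel_top [(array([286., 217.]), 0.89, array([ 0.589, -0.033]))]
jaws [(array([291., 209.]), 0.71, array([ 0.574, -0.034]))]
index_mark [(array([289., 217.]), 0.7, array([ 0.579, -0.036]))]
test_bowl [(array([356., 186.]), 0.97, array([ 0.4  , -0.308])), (array([288., 219.]), 0.69, array([ 0.585, -0.039])), (array([227., 215.]), 0.46, array([ 0.771, -0.027]))]
remote []
dial_gauge [(array([317., 172.]), 0.79, array([ 0.533, -0.301]))]
spare_jaw_a [(array([228., 233.]), 0.77, array([0.752, 0.026])), (array([226., 214.]), 0.58, array([ 0.791, -0.08 ]))]
chuck_key [(array([221., 253.]), 0.74, array([0.746, 0.117]))]
```

View pics/scene0.png

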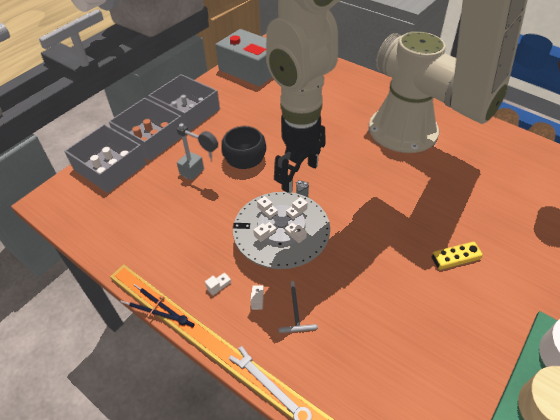

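View pics/side0.png

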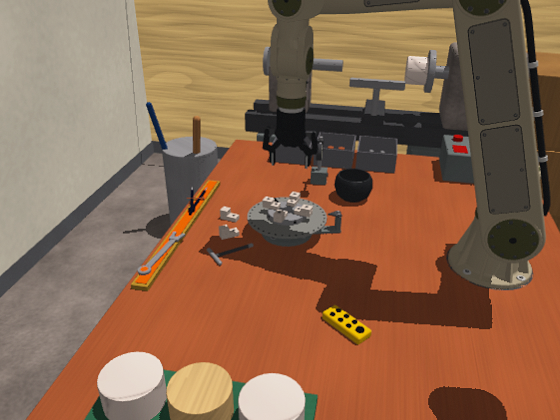

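The scene picture shows the disc around (282,229), its dark mark at about (242,226) and the pointer bracket at about (302,188). The spare jaws and key are on the +x side, the bowl and gauge on the -y side. Next I'll use the wrist view to refine this.

```bash
python3 - <<'E'
from h import *
C,im=shot("wrist","w0.png"); 
for l,z in [("wheel_top",.06),("jaws",.09),("index_mark",.06)]:
    print(l,[(np.round(r["centre"]),round(r["score"],2),toplane(C,r["centre"],z)[:2].round(3)) for r in env.recognise("wrist",l)[:2]])
# fit centre by radial gradient along r=120mm circle in all three views
from scipy.optimize import minimize
th=np.radians(np.arange(0,360,2))
def samp(C,g,c,r): 
    p=proj(C,np.c_[c[0]+r*np.cos(th),c[1]+r*np.sin(th),np.full(len(th),.06)]).astype(np.float32)
    return cv2.remap(g,p[:,0],p[:,1],cv2.INTER_LINEAR,borderValue=-1.)[...].ravel()
for n in ["scene","side","wrist"]:
    if n!="wrist": C2=cam(n); g=cv2.imread(f"pics/{n}0.png")
    else: C2=C; g=im[:,:,::-1].copy()
    sat=cv2.GaussianBlur(cv2.cvtColor(g,cv2.COLOR_BGR2HSV)[:,:,1].astype(np.float32),(0,0),1)
    best=max(((np.mean(np.clip(samp(C2,sat,(x,y),.124)-samp(C2,sat,(x,y),.116),-60,60)),x,y) for x in np.arange(.56,.63,.002) for y in np.arange(-.07,0,.002)))
    print(n,best)
E
```

```text
wheel_top [(array([290., 213.]), 0.63, array([ 0.586, -0.03 ]))]
jaws [(array([295., 239.]), 0.89, array([ 0.589, -0.043]))]
index_mark [(array([293., 214.]), 0.59, array([ 0.588, -0.03 ]))]
scene (np.float32(56.135918), np.float64(0.5880000000000001), np.float64(-0.043999999999999984))
side (np.float32(40.201378), np.float64(0.5880000000000001), np.float64(-0.03999999999999998))
wrist (np.float32(55.838703), np.float64(0.5880000000000001), np.float64(-0.043999999999999984))
```

View pics/w0.png

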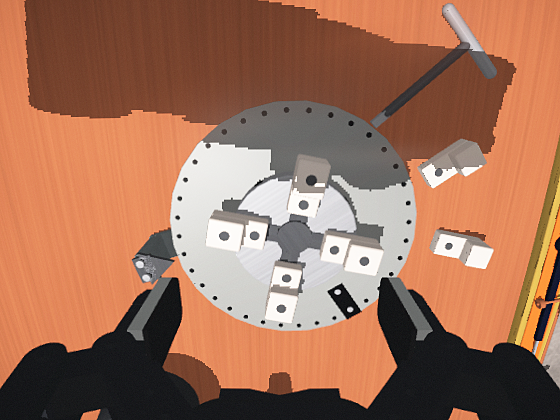

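The wrist view shows the mark plate at (344,300), the pointer at about (172,243) on the left (-x), and the jaw outer ends at (225,230), (282,307), (364,260) and (312,172). The chuck key's tip is close to the rim at (375,122).

```bash
cat >> h.py <<'E'
CEN=np.array([.588,-.043])
def ang(p): return np.degrees(np.arctan2(p[1]-CEN[1],p[0]-CEN[0]))
def prof(C,im):
    """dark score per degree over the rim annulus"""
    g=im.min(axis=2).astype(np.float32); a=np.arange(0,360.)
    rr=np.arange(.083,.118,.0025); A,Rr=np.meshgrid(np.radians(a),rr)
    p=proj(C,np.c_[(CEN[0]+Rr*np.cos(A)).ravel(),(CEN[1]+Rr*np.sin(A)).ravel(),np.full(A.size,.06)]).astype(np.float32)
    v=cv2.remap(im.max(axis=2).astype(np.float32),p[:,0].reshape(A.shape),p[:,1].reshape(A.shape),cv2.INTER_LINEAR)
    d=np.mean(v<60,axis=0); k=np.ones(9)/9
    d=np.convolve(np.r_[d[-4:],d,d[:4]],k,"valid"); return d
E
python3 - <<'E'
from h import *
C=cam("wrist")
for n,px,z in [("mark",(344,300),.06),("ptr",(172,243),.06),("brk",(150,258),.065),("j",(225,230),.104),("j",(282,307),.104),("j",(364,260),.104),("j",(312,172),.104),("key",(375,122),.012)]:
    p=toplane(C,px,z); print(n,p[:2].round(3),round(np.hypot(*(p[:2]-CEN)),3),ang(p).round(1))
for n in ["scene","side","wrist"]:
    im=cv2.imread("pics/%s.png"%("w0" if n=="wrist" else n+"0"))[:,:,::-1]; d=prof(cam(n),im); i=np.argsort(-d)[:10]; print(n,[(int(j),round(float(d[j]),2)) for j in i])
E
```

```text
mark [ 0.643 -0.126] 0.1 -56.5
ptr [ 0.47  -0.061] 0.12 -171.4
brk [ 0.448 -0.075] 0.144 -167.2
j [ 0.53  -0.029] 0.06 166.2
j [ 0.578 -0.104] 0.062 -99.5
j [ 0.648 -0.057] 0.062 -12.8
j [0.601 0.02 ] 0.065 78.5
key [0.672 0.051] 0.126 48.2
scene [(302, 0.65), (303, 0.61), (301, 0.57), (304, 0.51), (300, 0.47), (305, 0.44), (299, 0.4), (306, 0.39), (298, 0.35), (307, 0.34)]
side [(30, 0.42), (31, 0.42), (29, 0.41), (32, 0.39), (28, 0.37), (33, 0.33), (27, 0.33), (113, 0.29), (115, 0.29), (114, 0.29)]
wrist [(303, 0.82), (304, 0.78), (302, 0.75), (305, 0.67), (301, 0.63), (306, 0.57), (300, 0.55), (307, 0.5), (299, 0.48), (308, 0.44)]
```

```bash
python3 -m pendant '[[-1,-0.05,-0.02,0,0],[-1,-0.05,-0.0235,0.02,0],[-1,-0.025,0,0.05,0],[-1,0,0,0.05,0],[-1,0,0,0.022,0],[-1,0,0,0,0]]' 40; python3 - <<'E'
from h import *
s=env.get_state(); print(s["wrist_force"],s["finger_gap"]); C,im=shot("wrist","w1.png"); d=prof(C,im); print(d.argmax(),d.max())
C,im=shot("scene","s1.png"); d=prof(C,im);i=np.argsort(-d)[:6]; print([(int(j),round(float(d[j]),2)) for j in i]); print(proj(C,[[*s["tcp_pos"][:2],.06]]))
a=np.radians(191); print(proj(C,[[CEN[0]+.124*np.cos(a),CEN[1]+.124*np.sin(a),.06]]))
cv2.imwrite("pics/s1c.png",cv2.resize(im[150:290,200:370,::-1],None,fx=4,fy=4,interpolation=cv2.INTER_CUBIC))
E
```

```text
clock: 1.95
tcp_pos: [0.5299, -0.1246, 0.1045]
orientation: [-0.002, 0.707, 0.707, -0.001]
wrist_force: [-0.4, 0.1, 0.5]
finger_gap: 0.0001
grip_force: 0.0
[-0.35437342  0.08488048  0.49738382] 5.6933651027583803e-05
0 1.0000000000000002
[(303, 0.92), (302, 0.92), (301, 0.87), (304, 0.86), (300, 0.78), (305, 0.75)]
[[270.34982358 198.74428873]]
[[302.854488   193.78904449]]
```

View pics/s1c.png

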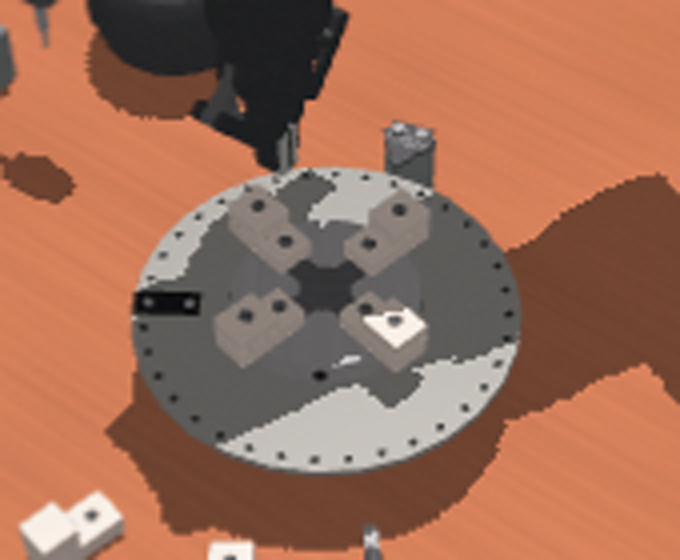

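View pics/w1.png

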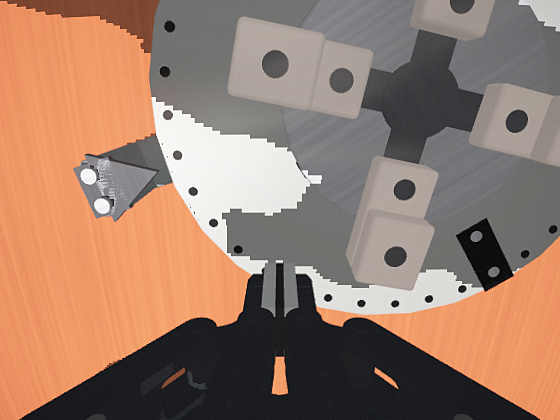

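The wrist view gives the pointer clearly: tip at (158,171), bolt midpoint at (95,191). The shut fingertip is over bare rim at about (280,270), and the mark is at (485,255). Next I'll touch off on the rim while the disc is at rest.

```bash
python3 - <<'E'
from h import *
C=cam("wrist")
for px,z in [((158,171),.06),((95,191),.065),((485,255),.06)]:
    p=toplane(C,px,z); print(p[:2].round(4),np.hypot(*(p[:2]-CEN)).round(4),ang(p).round(1)%360)
E
python3 -m pendant '[[-1,0,0,0.012,0],[-1,0,0,0.010,0],[-1,0,0,0.003,0],[-1,0,0,0.002,0],[-1,0,0,0,0]]'
python3 -m pendant '[[-1,0,0,0.003,0],[-1,0,0,0,0]]'
python3 -m pendant '[[-1,0,0,0.003,0],[-1,0,0,0,0]]'
```

```text
[ 0.4711 -0.0819] 0.1232 198.4
[ 0.4395 -0.0908] 0.156 197.8
[ 0.647  -0.1292] 0.1045 304.4
clock: 2.68
tcp_pos: [0.5316, -0.125, 0.0793]
orientation: [0.0, 0.707, 0.707, 0.0]
wrist_force: [-0.5, -0.1, 0.6]
finger_gap: -0.0001
grip_force: 0.0
clock: 2.92
tcp_pos: [0.5324, -0.1254, 0.0771]
orientation: [0.001, 0.707, 0.707, 0.0]
wrist_force: [0.4, -0.4, 3.3]
finger_gap: 0.0
grip_force: 1.9
clock: 3.18
tcp_pos: [0.5346, -0.1269, 0.077]
orientation: [0.004, 0.707, 0.707, 0.001]
wrist_force: [-1.1, -1.5, 17.7]
finger_gap: -0.0
grip_force: 9.2
```

```bash
python3 - <<'E'
from h import *
C=cam("scene")
for a in (188,191,194,198):
    r=np.radians(a); print(a,proj(C,[[CEN[0]+.149*np.cos(r),CEN[1]+.149*np.sin(r),.065],[CEN[0]+.124*np.cos(r),CEN[1]+.124*np.sin(r),.06]]).round(1).tolist())
# w1: rebuild the camera at that pose (.5299,-.1246,.1045)
c=env.calibration("wrist"); K=np.array(c["K"]);D=np.array(c["distortion"])
def wc(p,q):
    T=np.eye(4);T[:3,:3]=R.from_quat([q[1],q[2],q[3],q[0]]).as_matrix();T[:3,3]=p;return K,D,T@np.array(c["tool_from_camera"])
C1=wc([.5299,-.1246,.1045],[-.002,.707,.707,-.001]); C0=wc([.5745,.0001,.2474],[-.00075,.70709,.70713,-.00055])
for px,z in [((158,171),.06),((95,191),.065),((485,255),.06),((193,191),.06),((213,223),.06),((177,155),.06),((362,303),.06)]:
    p=toplane(C1,px,z); print(px,p[:2].round(4),np.hypot(*(p[:2]-CEN)).round(4),round(ang(p)%360,1),"in w0:",proj(C0,[p]).round(0))
E
cd pics; python3 -c "
import cv2;a=cv2.imread('w0.png')[200:300,110:250];cv2.imwrite('w0c.png',cv2.resize(a,None,fx=5,fy=5,interpolation=2))"
```

```text
188 [[309.5, 187.1], [305.1, 194.6]]
191 [[306.8, 186.2], [302.9, 193.8]]
194 [[304.1, 185.3], [300.6, 193.1]]
198 [[300.3, 184.4], [297.4, 192.2]]
(158, 171) [ 0.4695 -0.0807] 0.1243 197.7 in w0: [[175. 262.]]
(95, 191) [ 0.4383 -0.0896] 0.1568 197.3 in w0: [[143. 272.]]
(485, 255) [ 0.6425 -0.127 ] 0.1001 303.0 in w0: [[344. 301.]]
(193, 191) [ 0.4863 -0.0911] 0.1125 205.3 in w0: [[192. 271.]]
(213, 223) [ 0.4954 -0.1083] 0.1133 215.2 in w0: [[202. 286.]]
(177, 155) [ 0.4798 -0.0727] 0.1122 195.4 in w0: [[184. 254.]]
(362, 303) [ 0.5768 -0.1568] 0.1144 264.4 in w0: [[281. 325.]]
```

View pics/w0c.png

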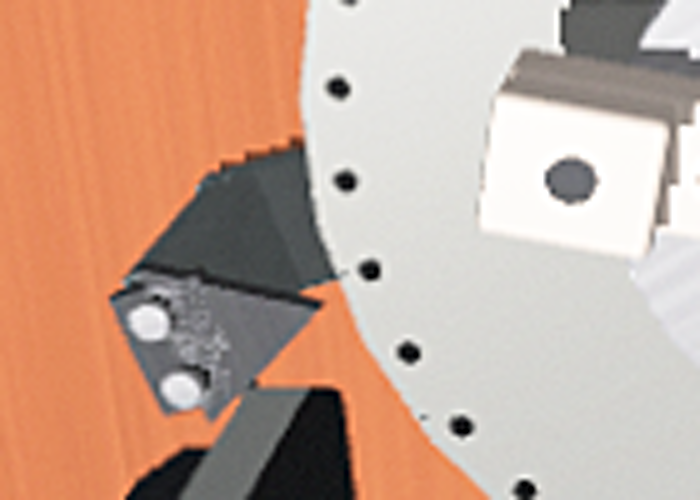

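The crop of the first wrist picture confirms the pointer tip at (174,261), which is 197.5 deg about the spindle. I'll lift off, then move beside the jaw at 258 deg.

```bash
python3 -m pendant '[[-1,0,0,-0.02,0],[-1,0,0,-0.012,0],[-1,0.0265,0.006,0,0],[-1,0,0,0.003,0],[-1,0,0,0,0],[-1,0,0,0,0]]'; python3 - <<'E'
from h import *
s=env.get_state();C,im=shot("scene");d=prof(C,im);print(d.argmax(),d.max())
m=np.radians(d.argmax()-45); u=np.array([np.cos(m),np.sin(m)]); t=np.array([-u[1],u[0]])
p=np.array(s["tcp_pos"][:2])-CEN; print("radial",p@u,"tang",p@t,"z tip",s["tcp_pos"][2]-.017,"t",t)
E
```

```text
clock: 3.92
tcp_pos: [0.5373, -0.0989, 0.102]
orientation: [-0.0, 0.707, 0.707, -0.0]
wrist_force: [0.3, 0.3, 0.5]
finger_gap: 0.0001
grip_force: 0.0
295 0.6587301587301588
radial 0.06991398027981048 tang -0.028540936504525837 z tip 0.08498444161744914 t [ 0.93969262 -0.34202014]
```

```bash
python3 - <<'E'
from h import *
C,im=shot("scene","s2.png");d=prof(C,im);print([(i,round(float(d[i]),2)) for i in range(286,312,2)])
C,im=shot("wrist","w2.png");d=prof(C,im);print([(i,round(float(d[i]),2)) for i in range(286,320,2)])
E
```

```text
[(286, 0.02), (288, 0.18), (290, 0.3), (292, 0.41), (294, 0.6), (296, 0.59), (298, 0.44), (300, 0.33), (302, 0.19), (304, 0.0), (306, 0.0), (308, 0.0), (310, 0.0)]
[(286, 0.07), (288, 0.29), (290, 0.45), (292, 0.58), (294, 0.78), (296, 0.82), (298, 0.61), (300, 0.46), (302, 0.33), (304, 0.1), (306, 0.02), (308, 0.02), (310, 0.02), (312, 0.02), (314, 0.02), (316, 0.02), (318, 0.02)]
```

View pics/w2.png

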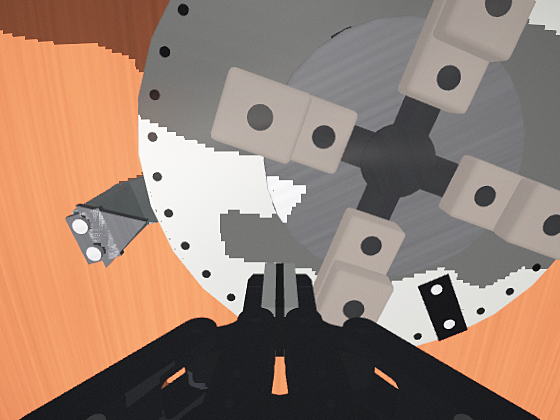

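The pads stand just short of the jaw at 250 deg. The mark is now at 295 deg because the touch-off dragged the disc 8 deg, about 17 mm at the rim, and it's at rest. Now I'll flick anticlockwise along an arc, then go straight out and up.

```bash
python3 -m pendant '[[-1,-0.0032,0.0038,0,0],[-1,-0.0056,0.0083,0,0],[-1,-0.0063,0.0136,0,0],[-1,-0.0038,0.0166,0,0],[-1,0,0.017,0,0],[-1,-0.018,0.006,-0.03,0],[-1,-0.004,-0.025,-0.015,0],[-1,0,-0.03,0,0]]'
cat > track.py <<'E'
import sys
from h import *
T=[];A=[]
for i in range(int(sys.argv[1])):
    t=env.get_state()["clock"]; C,im=shot("scene"); d=prof(C,im)
    if d.max()>.4:
        w=np.where(d>.6*d.max())[0]; j=d.argmax(); o=(np.arange(-8,9)+j)%360; A.append(j+np.sum(d[o]*np.arange(-8,9))/d[o].sum()); T.append(t)
    else: print("lost",t,d.max().round(2))
A=np.degrees(np.unwrap(np.radians(A))); T=np.array(T)
print(np.c_[T,A%360].round(2).tolist())
p=np.polyfit(T-T[-1],np.radians(A),1); w=p[0]; a1=np.degrees(p[1]); print("omega",w,"res deg",np.degrees(np.std(np.radians(A)-np.polyval(p,T-T[-1]))).round(2))
tt=np.arange(0,40,.01); v=(abs(w)+2.45)*np.exp(-.053*tt)-2.45; th=np.degrees(np.cumsum(np.maximum(v,0))*.01)
s=1 if w>0 else -1; rem=(s*(197.5-a1))%360
for k in range(12):
    i=np.searchsorted(th,rem+360*k)
    if i<len(tt) and v[i]>0: print("pass at clock",(T[-1]+tt[i]).round(2),"speed",v[i].round(2))
print("now",env.get_state()["clock"])
E
python3 track.py 5
```

```text
clock: 5.08
tcp_pos: [0.5496, -0.141, 0.1488]
orientation: [0.002, 0.707, 0.707, 0.001]
wrist_force: [-0.1, -0.0, 0.2]
finger_gap: -0.0
grip_force: 0.0
[[5.08, 32.78], [5.12, 38.58], [5.18, 44.78], [5.22, 50.9], [5.28, 57.03]]
omega 2.122845054485363 res deg 0.09
pass at clock 6.52 speed 1.83
pass at clock 11.18 speed 0.89
now 5.325
```

Spin is 2.12 rad/s. I'll brake at the pass around 11.2 s, so I'll hover over the rim now and wait.

```bash
python3 -m pendant '[[-1,0.016,-0.0186,0,0],[-1,0,0,0.03,0],[-1,0,0,0.02,0],[-1,0,0,0.011,0],[-1,0,0,0,0],[-1,0,0,0,0],[-1,0,0,0,0],[-1,0,0,0,0]]'; python3 -m pendant '[[-1,0,0,0,0],[-1,0,0,0,0],[-1,0,0,0,0],[-1,0,0,0,0],[-1,0,0,0,0],[-1,0,0,0,0],[-1,0,0,0,0],[-1,0,0,0,0]]';python3 -m pendant '[[-1,0,0,0,0],[-1,0,0,0,0],[-1,0,0,0,0],[-1,0,0,0,0],[-1,0,0,0,0],[-1,0,0,0,0],[-1,0,0,0,0],[-1,0,0,0,0]]';python3 -m pendant '[[-1,0,0,0,0],[-1,0,0,0,0],[-1,0,0,0,0],[-1,0,0,0,0],[-1,0,0,0,0],[-1,0,0,0,0],[-1,0,0,0,0]]'; python3 track.py 5
```

```text
clock: 6.32
tcp_pos: [0.5297, -0.1236, 0.0869]
orientation: [0.001, 0.707, 0.707, 0.0]
wrist_force: [-0.3, -0.2, 0.2]
finger_gap: -0.0005
grip_force: 0.0
clock: 7.32
tcp_pos: [0.5293, -0.1234, 0.0863]
orientation: [0.0, 0.707, 0.707, 0.0]
wrist_force: [-0.6, -0.2, 1.2]
finger_gap: -0.0001
grip_force: 0.0
clock: 8.32
tcp_pos: [0.5293, -0.1234, 0.0863]
orientation: [0.0, 0.707, 0.707, 0.0]
wrist_force: [0.3, -1.2, 0.1]
finger_gap: -0.0003
grip_force: 0.0
clock: 9.2
tcp_pos: [0.5292, -0.1234, 0.0863]
orientation: [0.0, 0.707, 0.707, 0.0]
wrist_force: [0.3, 0.6, 0.1]
finger_gap: -0.0
grip_force: 0.0
[[9.2, 47.23], [9.25, 50.57], [9.3, 53.8], [9.35, 57.18], [9.4, 60.03]]
omega 1.124604091759554 res deg 0.13
pass at clock 12.12 speed 0.64
now 9.45
```

```bash
python3 -m pendant '[[-1,0,0,0.003,0],[-1,0,0,0.0025,0],[-1,0,0,0,0],[-1,0,0,0,0],[-1,0,0,0,0],[-1,0,0,0,0],[-1,0,0,0,0],[-1,0,0,0,0]]'; python3 -m pendant '[[-1,0,0,0,0],[-1,0,0,0,0],[-1,0,0,0,0],[-1,0,0,0,0],[-1,0,0,0,0],[-1,0,0,0,0]]'; python3 track.py 6
```

```text
clock: 10.45
tcp_pos: [0.5293, -0.1234, 0.0809]
orientation: [0.0, 0.707, 0.707, 0.0]
wrist_force: [0.2, 0.5, -0.6]
finger_gap: 0.0002
grip_force: 0.0
clock: 11.2
tcp_pos: [0.5293, -0.1234, 0.0808]
orientation: [0.0, 0.707, 0.707, 0.0]
wrist_force: [1.2, 0.4, 0.1]
finger_gap: 0.0002
grip_force: 0.0
[[11.2, 155.14], [11.25, 157.17], [11.3, 159.23], [11.35, 161.39], [11.4, 163.15], [11.45, 165.21]]
omega 0.702478028373237 res deg 0.08
pass at clock 12.34 speed 0.56
now 11.5
```

```bash
python3 -m pendant '[[-1,0,0,0,0],[-1,0,0,0,0],[-1,0,0,0,0],[-1,0,0,0,0],[-1,0,0,0,0],[-1,0,0,0.0035,0],[-1,0,0,0.004,0],[-1,0,0,0,0]]'; python3 track.py 4; python3 -m pendant '[[-1,0,0,0,0],[-1,0,0,0,0],[-1,0,0,0,0],[-1,0,0,0,0]]'; python3 track.py 2
```

```text
clock: 12.5
tcp_pos: [0.5324, -0.1255, 0.0769]
orientation: [0.004, 0.707, 0.707, 0.001]
wrist_force: [-1.2, -2.2, 19.7]
finger_gap: -0.0003
grip_force: 9.5
[[12.5, 194.86], [12.55, 194.72], [12.6, 194.68], [12.65, 194.7]]
omega -0.018738001254072514 res deg 0.04
now 12.7
clock: 13.2
tcp_pos: [0.5323, -0.1254, 0.0769]
orientation: [0.004, 0.707, 0.707, 0.001]
wrist_force: [-1.8, -1.6, 20.0]
finger_gap: -0.0001
grip_force: 9.4
[[13.2, 194.68], [13.25, 194.69]]
omega 0.0011509195585284128 res deg 0.0
now 13.3
```

The disc is stopped 3 deg short of the pointer and held with 20 N, well within the 10 deg tolerance.

```bash
python3 -c "
from workcell import env
print(env.hand_in())"
```

```text
the job is handed in; nothing more can be done
None
```

I flicked the chuck to about 2.1 rad/s and let it run about 7 s untouched. I then braked it on the rim, so the mark stopped about 3° from the pointer (10° allowed). A fingertip still holds the disc with about 20 N, and the job is handed in. The hand-in gave no verdict, and I didn't re-measure the loose items, though no move went near them.

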